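# Cap the blue purge port with its cam-lock coupling

## Task

Pick up the cam-lock blanking coupling by its blue plug, push it fully home onto the grooved adaptor that has the blue band (not the yellow one), keeping both cam arms raised until it is seated. Then swing its two cam arms fully down, one after the other, and leave the coupling locked and untouched.

Things in the scene. Friction and masses are not known exactly. Their poses are not given: they have to be found in the camera images.
- coupling: loose aluminium cup, 59 mm wide, 0.45 kg, mouth down. Origin: centre of its lower rim, z up. Round socket 47 mm wide, 40 deep: any yaw fits. Top plate ends at z 47 mm; blue ribbed plug 28 mm wide, z 47 to 82, is the grip. Steel cam arms with black sleeves, pivots at y +33 mm (cam_a) and -33 mm (cam_b), z 20, reach out along +y and -y; grasp the plug closing along x, between the arms.
- blue_port: fixed upright steel grooved adaptor on a 96 mm square grey foot; blue neck band and blue dot on top (its twin with yellow ones is wrong). Origin: centre of its underside, z up. The coupling's rim seats on its 72 mm collar at z 60 mm, so the coupling's origin is then 60 mm above this one. Above: groove, then a 44 mm head to z 98.5, bevelled 6.5 mm to guide the coupling.
- cam_a (a joint): angle (rad) of the coupling's arm on its +y side: 0 level, negative raised, positive swung down; starts at -0.65 to -0.4, lower stop +0.87. 70 mm long from the pivot, 12 wide, 7 thick (sleeve 15 by 9). Stays where left; takes about 2 N at 30 mm. A straight push down from above, about 37 mm outside the pivot, brings it to the stop, where its nose sits in the groove.
- cam_b (a joint): the same for the arm on the coupling's -y side
There are look-alikes about, which are no part of the job. There is more than one size of the coupling; the one meant has the size given above.

How it is judged (in metres and radians):
On the way, in this order (a step that is already met when the one before it is completed fails the run):
1. the coupling sits home on the blue adaptor with both arms still raised above level (horizontal distance between coupling and blue_port below 0.01 m and z of coupling in the frame of blue_port below 0.07 m and angle between coupling's own z axis and vertical below 0.17 rad and value of joint each of cam_a, cam_b below 0 rad), for 0.2 s.
2. one arm is fully down (within 10 degrees) while the other is still raised (((value of joint cam_a above 0.69 rad and value of joint cam_b below 0 rad) or (value of joint cam_b above 0.69 rad and value of joint cam_a below 0 rad))), for 0.2 s.
At the end, for the whole second after the job is handed in: the coupling rests on the blue-banded adaptor, centred within 10 mm, within 10 mm of fully home and upright within 10 degrees, both cam arms within 10 degrees of their lower stop, at rest (horizontal distance between coupling and blue_port below 0.01 m and z of coupling in the frame of blue_port between 0.05 and 0.07 m and angle between coupling's own z axis and vertical below 0.17 rad and value of joint each of cam_a, cam_b above 0.69 rad and linear speed of coupling below 0.02 m/s); the robot touches nothing.
It also fails if it takes over 64 s, if anything falls off the work surface, if the arm or the gripper's body presses on something with over 40 N, if the wrist force passes 120 N, or if a joint passes its speed limit or range.

## Robot

A 6-joint arm with a two-finger parallel gripper is mounted at the origin on a cart in front of the work surface, level with it; the furniture and walls round the work are solid. World frame = base frame: x ahead of the robot, y to its left, z up, the work surface at z = 0. Lengths are in m, angles in degrees, forces in N, time in s.
With the tool pointing down it reaches from about 0.325 to 0.775 m from the base axis. Payload 9.3 kg.
Tool frame: the origin (TCP) lies at the very end of the fingers, on their centre line; the grasp point (between the pads) lies 19 mm behind it; z points along the fingers, y is the direction in which the jaws open and shut (so a half turn about z gives the same grasp; the last joint's range is limited). The gripper opens to 85 mm and grips with 20 to 120 N. Pads are 22 mm wide; open, the fingers measure 114 mm over their backs; the gripper's body (76 mm by 85 mm) begins 54 mm behind the grasp point. The pads swing forward as they close: fully open they stand 13 mm farther back than shut.
Start: joints at [-78.186, 14.817, 1.232, 76.415, 0, 81.257], TCP at [0.193, -0.515, 0.231] pointing down, gripper open.
Joint ranges: [-174.27, 174.27], [-52.1, 104.24], [-59.71, 78.15], [-110.17, 111.67], [-87.03, 83.33], [-180, 180]. Speed limits (degrees/s): [127.2, 127.2, 159.86, 180, 180, 180].

## Interface

Orientations are given as a 3x3 rotation matrix whose columns are the frame's x, y, z axes.
In Python, from cell import get_obs, get_image, job_done gives the robot as it stands.
- The arm moves only by the tool jog_arm, never from a script. Its argument "increments" is a list of rows, each an object of numbers: "dx", "dy", "dz": the shift along the tool's x, y, z in m; "spin": the turn about the tool's z in degrees. In form: [{"dx": .., "dy": .., "dz": .., "spin": ..}, ...]. A call has 1 to 5 rows; each row is the pose to reach, as a shift and turn from the pose commanded when the call began, along the tool's axes at that moment; what a row does not reach only later rows make up. A row lasts 1/10 s, in which the tool goes at most 50 mm and 8.59 degrees, less where a joint would pass 70% of its speed; a pose out of reach is approached as far as the arm can. A call with a gripper value outside its range is refused whole. "gripper" is the gripper's target within -1 to 1 (shut at 1, half-way at 0, fully open at -1), set as the call begins (left out, the last holds). The fingers move at their own pace and stop on an object; the grip force is fixed at half the most. Time passes only in rows, so rows that repeat a pose let the fingers close. It gives the time, the measured TCP pose, the force and the opening at its end, in the units of the state.
- get_obs(): the state, without advancing time (a new reading comes with each control period).
- get_image(name): name is "scene" or "top" or "wrist"; returns a dict with "color" (480x640x3 uint8, red, green, blue), "camera_matrix" (3x3 intrinsics, pixels), "k1" (the pictures are not rectified: a ray, as slopes to the right and down, at radius r is drawn at 1 + k1 r^2 times it, then the intrinsics apply), "R" (3x3) and "t" (3): a world point X has camera coordinates R X + t. Camera axes: x right, y down, z forward; pixel columns grow to the right and rows downward; lengths in m; the calibration is good to about 2 mm. A picture is of the moment at which its call begins. There is no depth.
- job_done(): hands the job in, once; it reports no verdict.
The state is a dict: "clock": time; "joints": joint angles; "dq": joint speeds; "joint_torque": joint torques, N m; "tcp_pos": TCP position; "ee_rot": TCP orientation; "force": force on the tool from outside, world axes, zero at the start; "wrist_torque": the same for the moment, N m; "opening": opening from 0.0 (shut) to 1.0 (fully open).
Only numpy, scipy, OpenCV 4.12 (cv2) and the standard library are available. Lean on these libraries where they do the work, as an engineer would, in place of code of your own. Each camera call takes 0.05 s, during which the arm holds its last target. There are 200 camera calls.

## Working session

There is one attempt and no reset: what is moved stays moved. The work goes in short steps, Python scripts to look and compute and a tool call to move; the robot and the scene stay as the last step left them, time stands still between calls to the robot, and variables do not carry over. Pictures are saved under pics/ and viewed, about 8 in all and at most 12, crops included, and the job is handed in when it is done.

Besides the shell and the picture viewer there is one more tool, called after "Emit:" as name(argument=value, ...) on one line, values as JSON. jog_arm: Moves the arm, as the interface text tells. Its arguments: {"type":"object","properties":{"increments":{"type":"array"},"gripper":{"type":"number"}},"required":["increments"]}

```bash
ls; mkdir -p pics; cat > h.py <<'E'
import numpy as np, cv2
from cell import get_obs, get_image, job_done
def save(n,im): cv2.imwrite(f'pics/{n}.png',im[:,:,::-1])
def ray(I,u,v):
    K=np.array(I['camera_matrix']);R=np.array(I['R']);t=np.array(I['t'])
    p=cv2.undistortPoints(np.array([[[u,v]]],float),K,np.array([I['k1'],0,0,0.]))[0,0]
    return -R.T@t, R.T@np.array([p[0],p[1],1])
def onz(I,u,v,z):
    c,d=ray(I,u,v); return c+d*(z-c[2])/d[2]
def tri(*rs):
    A=0;b=0
    for c,d in rs:
        d=d/np.linalg.norm(d);P=np.eye(3)-np.outer(d,d);A=A+P;b=b+P@c
    X=np.linalg.solve(A,b); return X,[np.linalg.norm((np.eye(3)-np.outer(d,d)/(d@d))@(X-c)) for c,d in rs]
def proj(I,X):
    K=np.array(I['camera_matrix']);R=np.array(I['R']);t=np.array(I['t'])
    return cv2.projectPoints(np.array(X,float).reshape(-1,3),cv2.Rodrigues(R)[0],t,K,np.array([I['k1'],0,0,0.]))[0][:,0]
E
python3 - <<'E'
from h import *
import pickle
for n in ['scene','top','wrist']:
    I=get_image(n); pickle.dump(I,open(n+'0.pkl','wb')); save(n+'0',I['color'])
    R=np.array(I['R']); print(n,-R.T@np.array(I['t']),R[2],I['k1'],I['camera_matrix'][0])
print(get_obs())
E
```

```text
pics
scene [-0.09646605  0.71445884  0.96253423] [ 0.44064685 -0.57693054 -0.68773651] -0.17161672138655154 [589.11273151   0.         312.87154594]
top [ 0.35469926 -0.02329055  1.2805982 ] [ 0.07536144 -0.00597427 -0.99713839] -0.14571807619558072 [601.50569077   0.         310.25298873]
wrist [ 0.27209661 -0.4861195   0.37238691] [-0.30578961 -0.11321774 -0.94534357] -0.026358732682132183 [428.42252372   0.         319.20693364]
{'clock': 0.15, 'joints': array([-7.81864964e+01,  1.48427447e+01,  1.19993632e+00,  7.64161103e+01,
       -1.18467303e-03,  8.12558102e+01]), 'dq': array([ 0.01504187, -0.0022889 ,  0.16176724,  0.05135031,  0.05617546,
        0.04258023]), 'joint_torque': array([ 3.41514053e-03, -5.55970752e+01,  3.44662678e+01,  1.13283464e-02,
       -2.08631600e-04,  5.15300442e-06]), 'tcp_pos': array([ 0.19306983, -0.51476687,  0.23081211]), 'ee_rot': array([[ 9.36319088e-01,  3.51150269e-01, -2.30763985e-04],
       [ 3.51150319e-01, -9.36318562e-01,  1.00231048e-03],
       [ 1.35892994e-04, -1.01951529e-03, -9.99999471e-01]]), 'force': array([-0.58343218, -0.74046548, -0.33969391]), 'wrist_torque': array([ 0.04692483, -0.03457741, -0.00454854]), 'opening': 1.0001070656369642}
```

View pics/scene0.png

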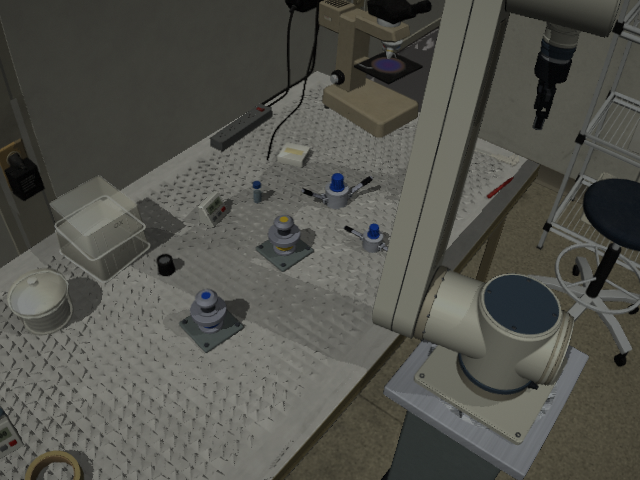

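View pics/top0.png

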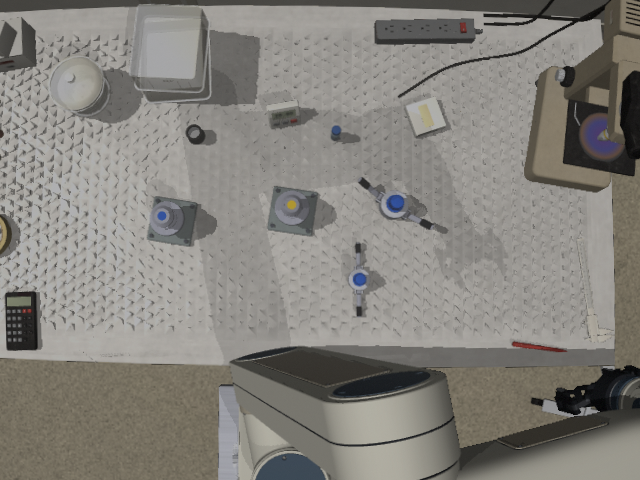

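Two couplings: the larger one at top-view (395,203) and the smaller at (360,279). The blue port is at (161,217), its yellow twin at (292,206). Next I measure sizes and confirm with an enlarged crop.

```bash
cat > m.py <<'E'
from h import *
import pickle
S=pickle.load(open('scene0.pkl','rb'));T=pickle.load(open('top0.pkl','rb'))
def blobs(I,lo,hi,amin=25):
    m=cv2.inRange(cv2.cvtColor(I['color'],cv2.COLOR_RGB2HSV),lo,hi)
    n,l,s,c=cv2.connectedComponentsWithStats(m)
    return [(c[i].round(1),s[i][:4].tolist(),int(s[i][4])) for i in range(1,n) if s[i][4]>=amin]
for n,I in (('S',S),('T',T)):
    print(n,'blue');[print(*b) for b in blobs(I,(105,120,60),(130,255,255))]
    print(n,'yel');[print(*b) for b in blobs(I,(20,120,100),(32,255,255))]
E
python3 m.py
python3 - <<'E'
import pickle,cv2,numpy as np
S=pickle.load(open('scene0.pkl','rb'))['color'];T=pickle.load(open('top0.pkl','rb'))['color']
a=cv2.resize(T[170:325,340:440],None,fx=3.8,fy=3.8,interpolation=cv2.INTER_CUBIC)
b=cv2.resize(S[165:265,295:405],None,fx=3.4,fy=3.4,interpolation=cv2.INTER_CUBIC)
b2=cv2.resize(T[190:250,140:205],None,fx=3.8,fy=3.8,interpolation=cv2.INTER_CUBIC)
c=np.zeros((600,800,3),np.uint8);c[:a.shape[0],:a.shape[1]]=a;c[:b.shape[0],400:400+b.shape[1]]=b;c[350:350+b2.shape[0],400:400+b2.shape[1]]=b2
cv2.imwrite('pics/crop0.png',c[:,:,::-1])
E
```

```text
S blue
[388.   64.4] [380, 61, 17, 8] 58
[336.5 182.3] [330, 173, 14, 19] 197
[255.6 183.2] [253, 181, 7, 6] 30
[373.2 231.1] [368, 224, 12, 15] 130
[205.4 295. ] [201, 292, 10, 7] 53
S yel
[283.5 219. ] [280, 217, 8, 5] 36
T blue
[335.7 129.6] [332, 126, 8, 8] 47
[394.8 202.7] [387, 195, 17, 17] 227
[161.5 215.4] [158, 212, 8, 8] 54
[359.  278.9] [353, 273, 13, 13] 127
T yel
[291.1 204.5] [287, 201, 9, 8] 58
```

View pics/crop0.png

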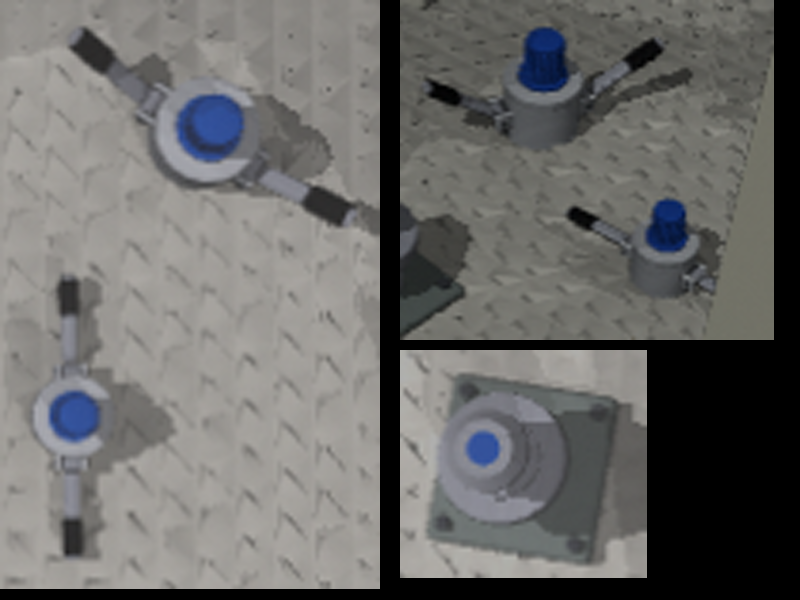

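```bash
python3 - <<'E'
from h import *
import pickle
S=pickle.load(open('scene0.pkl','rb'));T=pickle.load(open('top0.pkl','rb'))
for n,s,t in (('plugtop',(337.9,175.9),(396.8,202.1)),('small',(0,0),(0,0)),('bluedot',(205.4,295),(161.5,215.4)),('yeldot',(283.5,219),(291.1,204.5)),
  ('tipL',(295+445/3.4,165+93/3.4),(340+92/3.8,170+48/3.8)),('tipR',(295+640/3.4-400/3.4,165+55/3.4),(340+325/3.8,170+205/3.8))):
    if n=='small':continue
    if n=='tipL': s=(295+45/3.4,165+93/3.4)
    print(n,tri(ray(S,*s),ray(T,*t)))
a=onz(T,380,197.1,.02);b=onz(T,406.6,215.3,.02);print(a,b,(a+b)/2,np.linalg.norm(a-b),np.degrees(np.arctan2(*(a-b)[1::-1])))
W=pickle.load(open('wrist0.pkl','rb'));o=get_obs();print(np.array(W['R'])@o['ee_rot'], o['ee_rot'].T@(-np.array(W['R']).T@np.array(W['t'])-o['tcp_pos']))
print(onz(T,396.8,202.1,.082),onz(T,161.5,215.4,.0985))
E
```

```text
plugtop (array([ 0.5344981 , -0.2045585 ,  0.08088827]), [np.float64(0.000341851007467069), np.float64(0.00034185100746729886)])
bluedot (array([0.49981687, 0.26681683, 0.09727887]), [np.float64(0.0005525779608093222), np.float64(0.0005525779608091927)])
yeldot (array([0.5242969 , 0.00825556, 0.09679739]), [np.float64(0.0005289501974303232), np.float64(0.0005289501974302333)])
tipL (array([ 0.5780643 , -0.14272662,  0.04600505]), [np.float64(0.002230409369044454), np.float64(0.0022304093690445515)])
tipR (array([ 0.49513082, -0.27018921,  0.0443928 ]), [np.float64(0.00022972296161167106), np.float64(0.00022972296161170597)])
[ 0.5541056  -0.17770999  0.02      ] [ 0.5159881  -0.23444725  0.02      ] [ 0.53504685 -0.20607862  0.02      ] 0.06835247731239147 56.1058181754096
[[ 3.53940501e-04  9.99999785e-01  5.52099110e-04]
 [-9.45300174e-01  5.14675599e-04 -3.26201344e-01]
 [-3.26201558e-01 -4.06443517e-04  9.45300153e-01]] [ 0.08407305  0.00078287 -0.14156425]
[ 0.534622   -0.20421023  0.082     ] [0.50011403 0.26686892 0.0985    ]
```

The heights agree with the text: plug top 81 mm (82), dots 97 mm (98.5), pivots 68 mm apart (66). The target is the larger coupling at (395,203), with a cup about 57 mm wide; the small one is about 45 mm. Its arm axis is at about 56.7°, so I'm moving over it now.

Emit:
jog_arm(increments=[{"dx": 0.043, "dy": -0.017, "spin": -7.2}, {"dx": 0.086, "dy": -0.034, "spin": -14.4}, {"dx": 0.129, "dy": -0.051, "spin": -21.6}, {"dx": 0.172, "dy": -0.068, "spin": -28.9}, {"dx": 0.215, "dy": -0.085, "spin": -36.1}], gripper=-1)

```text
invalid input
```

Emit:
jog_arm(increments=[{"dx": 0.043, "dy": -0.017, "dz": 0, "spin": -7.2}, {"dx": 0.086, "dy": -0.034, "dz": 0, "spin": -14.4}, {"dx": 0.129, "dy": -0.051, "dz": 0, "spin": -21.6}, {"dx": 0.172, "dy": -0.068, "dz": 0, "spin": -28.9}, {"dx": 0.215, "dy": -0.085, "dz": 0, "spin": -36.1}])

```text
clock: 0.65
tcp_pos: [0.3656, -0.3584, 0.2312]
ee_rot: [[0.546, 0.838, -0.0], [0.838, -0.546, 0.0], [0.0, -0.0, -1.0]]
force: [0.4, -0.7, -0.4]
opening: 0.999
```

Emit:
jog_arm(increments=[{"dx": 0.045, "dy": 0.012, "dz": 0, "spin": 0}, {"dx": 0.09, "dy": 0.024, "dz": 0, "spin": 0}, {"dx": 0.135, "dy": 0.036, "dz": 0, "spin": 0}, {"dx": 0.18, "dy": 0.047, "dz": 0, "spin": 0}, {"dx": 0.221, "dy": 0.0575, "dz": 0, "spin": 0}])

```text
clock: 1.15
tcp_pos: [0.5354, -0.205, 0.2311]
ee_rot: [[0.549, 0.836, -0.0], [0.836, -0.549, 0.0], [0.0, -0.0, -1.0]]
force: [-0.2, -1.7, 0.3]
opening: 0.998
```

```bash
python3 - <<'E'
from h import *
import pickle
I=get_image('wrist');o=get_obs();pickle.dump(I,open('w1.pkl','wb'));print(o['clock'],o['tcp_pos'])
im=I['color'].copy()
for p in proj(I,[[.5345,-.2045,.082],[.5541,-.1777,.02],[.516,-.2344,.02]]): cv2.circle(im,tuple(int(x) for x in p),3,(255,0,0),1); print(p)
save('w1',im)
m=cv2.inRange(cv2.cvtColor(I['color'],cv2.COLOR_RGB2HSV),(105,120,60),(130,255,255));print(cv2.boundingRect(m))
E
```

```text
1.2 [ 0.53866207 -0.20149733  0.23066488]
[317.12573365 209.47908696]
[319.47824989 149.47184855]
[318.62975352 228.64451903]
(88, 176, 256, 71)
```

View pics/w1.png

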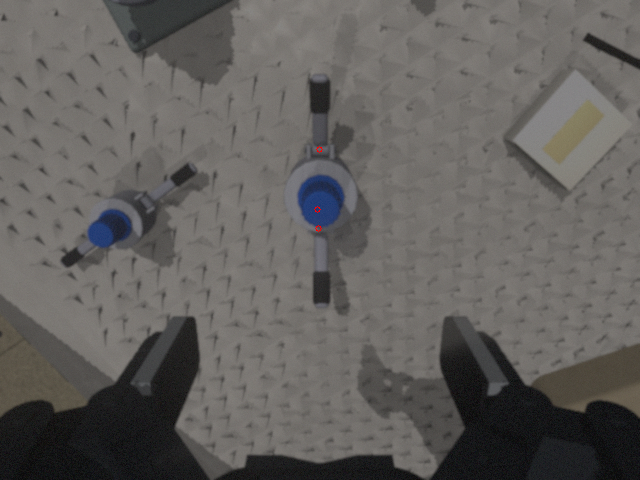

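The wrist view shows the big coupling at (321,205), arms vertical in the picture, so the yaw is aligned. The arm was still settling, so I re-measure from the static pose.

```bash
python3 - <<'E'
from h import *
I=get_image('wrist');o=get_obs();print(o['clock'],o['tcp_pos'],o['joints'][5])
m=cv2.inRange(cv2.cvtColor(I['color'],cv2.COLOR_RGB2HSV),(105,120,60),(130,255,255))
n,l,s,c=cv2.connectedComponentsWithStats(m)
for i in range(1,n):
    if s[i][4]>300: print(s[i],c[i])
# bright top disc: split
v=cv2.cvtColor(I['color'],cv2.COLOR_RGB2HSV)[:,:,2]
i=[i for i in range(1,n) if s[i][4]>300 and abs(s[i][0]-300)<40][0]
vv=v[l==i];t,_=cv2.threshold(vv.reshape(-1,1),0,255,cv2.THRESH_OTSU);b=((l==i)&(v>t)).astype(np.uint8)
k=cv2.connectedComponentsWithStats(b);j=1+np.argmax(k[2][1:,4]);print(t,k[2][j],k[3][j],onz(I,*k[3][j],.082))
print(proj(I,[[.5345,-.2045,.082]]))
d=np.array([.5345,-.2045,.050])-o['tcp_pos'];print('tool shift',o['ee_rot'].T@d)
E
```

```text
1.25 [ 0.53681599 -0.20343201  0.2305624 ] 93.91411838367632
[ 297  182   45   52 1749] [318.98399085 206.69582619]
[ 88 216  42  37 807] [105.69268897 234.59727385]
96.0 [ 297  182   45   52 1299] [318.0939184  210.03310239] [ 0.53845889 -0.20132318  0.082     ]
[[315.87045907 216.58916067]]
tool shift [-0.00234039 -0.00124008  0.18056098]
```

Emit:
jog_arm(increments=[{"dx": -0.002, "dy": -0.001, "dz": 0.03, "spin": 0}, {"dx": -0.002, "dy": -0.001, "dz": 0.05, "spin": 0}, {"dx": -0.002, "dy": -0.001, "dz": 0.05, "spin": 0}, {"dx": -0.002, "dy": -0.001, "dz": 0.05, "spin": 0}, {"dx": -0.002, "dy": -0.001, "dz": 0.05, "spin": 0}])

```text
clock: 1.75
tcp_pos: [0.5325, -0.2086, 0.1825]
ee_rot: [[0.55, 0.835, 0.001], [0.835, -0.55, -0.001], [0.0, 0.002, -1.0]]
force: [0.4, 0.4, 0.4]
opening: 0.995
```

```bash
cat > plug.py <<'E'
from h import *
o0=get_obs();I=get_image('wrist');o=get_obs();print(o0['tcp_pos'],o['clock'],o['tcp_pos'],o['joints'][5])
h=cv2.cvtColor(I['color'],cv2.COLOR_RGB2HSV)
m=cv2.inRange(h,(105,120,60),(130,255,255))
n,l,s,c=cv2.connectedComponentsWithStats(m)
i=min([i for i in range(1,n) if s[i][4]>300],key=lambda i:abs(c[i][0]-320)); print(s[i])
x,y,w,hh,_=s[i]
r=np.array([h[j,x+w//2-3:x+w//2+4,2].mean() for j in range(y,y+hh)]).astype(int);print(y,r)
widths=[(l[j]==i).sum() for j in range(y,y+hh)];print(widths)
# top disc: fit the lower (near) outline: widths-based ellipse on lower half contour
pts=np.array([[ (np.where(l[j]==i)[0][0]),j] for j in range(y+hh-w//2,y+hh)]+[[np.where(l[j]==i)[0][-1],j] for j in range(y+hh-w//2,y+hh)],float)
P=np.array([onz(I,u+.0,v+.0,.082)[:2] for u,v in pts])
A=np.c_[2*P,np.ones(len(P))];q=np.linalg.lstsq(A,(P**2).sum(1),rcond=None)[0];print('circle',q[:2],'r',np.sqrt(q[2]+q[:2]@q[:2]))
d=np.r_[q[:2],.050]-o['tcp_pos'];print('shift to fit',o['ee_rot'].T@d)
E
python3 plug.py
```

```text
[ 0.53245733 -0.20859051  0.18254941] 1.8 [ 0.53252602 -0.20854981  0.18257667] 93.5758571556663
[ 295  183   53   61 2480]
183 [ 99 102 104 107 105 103  95  85  78  76  74  75  75  74  76  76  82  83
  85  90 105 117 121 120 120 119 118 119 117 118 118 118 118 118 118 117
 118 118 117 116 117 117 117 115 116 116 115 116 115 115 114 114 115 114
 115 114 115 114 113 111 108]
[np.int64(4), np.int64(14), np.int64(21), np.int64(25), np.int64(28), np.int64(31), np.int64(33), np.int64(37), np.int64(38), np.int64(40), np.int64(41), np.int64(43), np.int64(43), np.int64(46), np.int64(47), np.int64(47), np.int64(49), np.int64(48), np.int64(50), np.int64(51), np.int64(52), np.int64(52), np.int64(52), np.int64(53), np.int64(53), np.int64(53), np.int64(53), np.int64(53), np.int64(52), np.int64(51), np.int64(52), np.int64(51), np.int64(51), np.int64(50), np.int64(50), np.int64(48), np.int64(47), np.int64(45), np.int64(46), np.int64(45), np.int64(45), np.int64(45), np.int64(44), np.int64(43), np.int64(43), np.int64(43), np.int64(43), np.int64(42), np.int64(40), np.int64(39), np.int64(38), np.int64(37), np.int64(37), np.int64(35), np.int64(31), np.int64(29), np.int64(29), np.int64(27), np.int64(19), np.int64(16), np.int64(10)]
circle [ 0.53721874 -0.20436178] r 0.013226553737594295
shift to fit [0.00606585 0.00135828 0.13258015]
```

Emit:
jog_arm(increments=[{"dx": 0.005, "dy": 0.0005, "dz": 0.03, "spin": 0}, {"dx": 0.005, "dy": 0.0005, "dz": 0.06, "spin": 0}, {"dx": 0.005, "dy": 0.0005, "dz": 0.09, "spin": 0}, {"dx": 0.005, "dy": 0.0005, "dz": 0.09, "spin": 0}, {"dx": 0.005, "dy": 0.0005, "dz": 0.09, "spin": 0}])

```text
clock: 2.3
tcp_pos: [0.5356, -0.2044, 0.0924]
ee_rot: [[0.55, 0.835, 0.0], [0.835, -0.55, -0.0], [0.0, 0.0, -1.0]]
force: [0.7, -0.3, -0.1]
opening: 1.002
```

Emit:
jog_arm(increments=[{"dx": 0, "dy": 0, "dz": 0, "spin": 0}, {"dx": 0, "dy": 0, "dz": 0, "spin": 0}, {"dx": 0, "dy": 0, "dz": 0, "spin": 0}])

```text
clock: 2.6
tcp_pos: [0.5358, -0.2044, 0.0925]
ee_rot: [[0.55, 0.835, 0.002], [0.835, -0.55, -0.001], [0.0, 0.002, -1.0]]
force: [0.2, -0.6, 0.5]
opening: 1.002
```

Emit:
jog_arm(increments=[{"dx": 0, "dy": 0, "dz": 0.02, "spin": 0}, {"dx": 0, "dy": 0, "dz": 0.035, "spin": 0}, {"dx": 0, "dy": 0, "dz": 0.042, "spin": 0}, {"dx": 0, "dy": 0, "dz": 0.042, "spin": 0}, {"dx": 0, "dy": 0, "dz": 0.042, "spin": 0}])

```text
clock: 3.1
tcp_pos: [0.5357, -0.2043, 0.0499]
ee_rot: [[0.55, 0.835, 0.001], [0.835, -0.55, -0.0], [0.0, 0.001, -1.0]]
force: [-1.0, -0.1, 0.3]
opening: 0.999
```

Emit:
jog_arm(increments=[{"dx": 0, "dy": 0, "dz": 0, "spin": 0}, {"dx": 0, "dy": 0, "dz": 0, "spin": 0}, {"dx": 0, "dy": 0, "dz": 0, "spin": 0}, {"dx": 0, "dy": 0, "dz": 0, "spin": 0}, {"dx": 0, "dy": 0, "dz": 0, "spin": 0}], gripper=1)

```text
clock: 3.6
tcp_pos: [0.5357, -0.2043, 0.0497]
ee_rot: [[0.55, 0.835, 0.001], [0.835, -0.55, -0.001], [0.0, 0.001, -1.0]]
force: [0.4, -0.9, 2.5]
opening: 0.311
```

Emit:
jog_arm(increments=[{"dx": 0, "dy": 0, "dz": 0, "spin": 0}, {"dx": 0, "dy": 0, "dz": 0, "spin": 0}, {"dx": 0, "dy": 0, "dz": 0, "spin": 0}, {"dx": 0, "dy": 0, "dz": 0, "spin": 0}, {"dx": 0, "dy": 0, "dz": 0, "spin": 0}])

```text
clock: 4.1
tcp_pos: [0.5357, -0.2043, 0.0497]
ee_rot: [[0.55, 0.835, 0.001], [0.835, -0.55, -0.001], [0.0, 0.001, -1.0]]
force: [1.9, -1.3, 5.2]
opening: 0.312
```

Emit:
jog_arm(increments=[{"dx": 0, "dy": 0, "dz": -0.02, "spin": 0}, {"dx": 0, "dy": 0, "dz": -0.06, "spin": 0}, {"dx": 0, "dy": 0, "dz": -0.1, "spin": 0}, {"dx": 0, "dy": 0, "dz": -0.14, "spin": 0}, {"dx": 0, "dy": 0, "dz": -0.17, "spin": 0}])

```text
clock: 4.6
tcp_pos: [0.5348, -0.2037, 0.2206]
ee_rot: [[0.55, 0.835, -0.001], [0.835, -0.55, 0.001], [-0.0, -0.001, -1.0]]
force: [1.2, -0.7, -5.9]
opening: 0.315
```

Emit:
jog_arm(increments=[{"dx": 0, "dy": 0, "dz": 0, "spin": 0}, {"dx": 0, "dy": 0, "dz": 0, "spin": 0}, {"dx": 0, "dy": 0, "dz": 0, "spin": 0}])

```text
clock: 4.9
tcp_pos: [0.5344, -0.2036, 0.2167]
ee_rot: [[0.55, 0.835, -0.004], [0.835, -0.55, 0.002], [-0.0, -0.004, -1.0]]
force: [-0.1, -0.0, -6.5]
opening: 0.311
```

```bash
python3 - <<'E'
from h import *
I=get_image('wrist');S=get_image('scene');o=get_obs();print(o['clock'],o['tcp_pos'],o['force'],o['opening'])
c=np.hstack([cv2.resize(I['color'],(480,360)),cv2.resize(S['color'][60:240,300:460],(320,360))]);save('w2',c)
E
```

```text
5.0 [ 0.53457353 -0.20370928  0.21711723] [ 0.0107744   0.38580135 -5.94423719] 0.30603502457517845
```

View pics/w2.png

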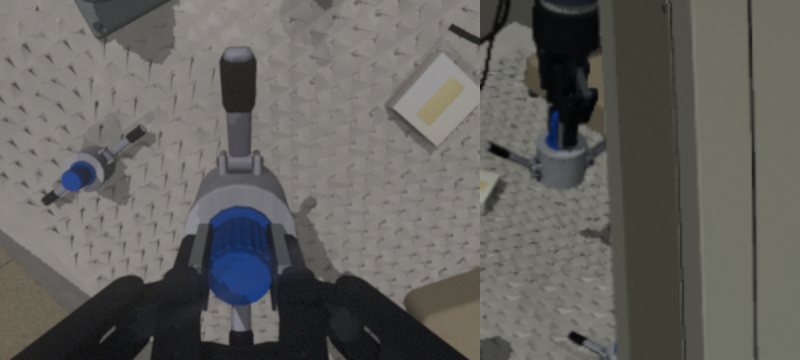

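The coupling is held upright (about 6 N), with plug top at about (240,277) in the half-size wrist panel and both arms raised. Next I carry it to a spot where the wrist camera sees the port.

Emit:
jog_arm(increments=[{"dx": 0.01, "dy": -0.0115, "dz": 0, "spin": 0}, {"dx": 0.035, "dy": -0.04, "dz": 0, "spin": 0}, {"dx": 0.063, "dy": -0.072, "dz": 0, "spin": 0}, {"dx": 0.091, "dy": -0.104, "dz": 0, "spin": 0}, {"dx": 0.119, "dy": -0.136, "dz": 0, "spin": 0}])

```text
clock: 5.5
tcp_pos: [0.4858, -0.028, 0.2185]
ee_rot: [[0.55, 0.835, -0.001], [0.835, -0.55, 0.001], [-0.0, -0.001, -1.0]]
force: [1.4, 1.3, -6.6]
opening: 0.309
```

Emit:
jog_arm(increments=[{"dx": 0.028, "dy": -0.032, "dz": 0, "spin": 0}, {"dx": 0.056, "dy": -0.064, "dz": 0, "spin": 0}, {"dx": 0.084, "dy": -0.096, "dz": 0, "spin": 0}, {"dx": 0.112, "dy": -0.128, "dz": 0, "spin": 0}, {"dx": 0.135, "dy": -0.152, "dz": 0, "spin": 0}])

```text
clock: 6.0
tcp_pos: [0.4324, 0.1686, 0.2188]
ee_rot: [[0.549, 0.836, -0.001], [0.836, -0.549, 0.0], [-0.0, -0.001, -1.0]]
force: [0.6, 0.6, -6.1]
opening: 0.307
```

Emit:
jog_arm(increments=[{"dx": 0, "dy": 0, "dz": 0, "spin": 0}, {"dx": 0, "dy": 0, "dz": 0, "spin": 0}, {"dx": 0, "dy": 0, "dz": 0, "spin": 0}, {"dx": 0, "dy": 0, "dz": 0, "spin": 0}])

```text
clock: 6.4
tcp_pos: [0.4344, 0.1656, 0.2191]
ee_rot: [[0.551, 0.835, -0.0], [0.835, -0.551, -0.0], [-0.0, -0.0, -1.0]]
force: [1.3, -1.0, -5.8]
opening: 0.313
```

```bash
cat > port.py <<'E'
from h import *
import pickle,sys
I=get_image('wrist');o=get_obs();print(o['clock'],o['tcp_pos'],o['force'],o['opening'],o['joints'][5]);pickle.dump(I,open('w3.pkl','wb'))
m=cv2.inRange(cv2.cvtColor(I['color'],cv2.COLOR_RGB2HSV),(105,120,60),(130,255,255))
n,l,s,c=cv2.connectedComponentsWithStats(m)
for i in range(1,n):
    if s[i][4]>80:
        p=onz(I,*c[i],.0985); print(s[i],c[i],'z.0985',p,'tool',o['ee_rot'].T@(p-o['tcp_pos']))
save(sys.argv[1],I['color'])
E
python3 port.py w3
```

```text
6.45 [0.43450768 0.1655992  0.21911011] [ 0.32163171 -0.02497996 -5.78070234] 0.3072261114144158 133.94018298481646
[302   1  31  34 828] [316.50362319  17.72584541] z.0985 [0.49902001 0.26545881 0.0985    ] tool [ 0.11891339 -0.00115781  0.12057714]
[ 278  276   85  131 9244] [319.71051493 341.55668542] z.0985 [0.38585035 0.09043252 0.0985    ] tool [-0.08950358  0.00082685  0.12063494]
```

View pics/w3.png

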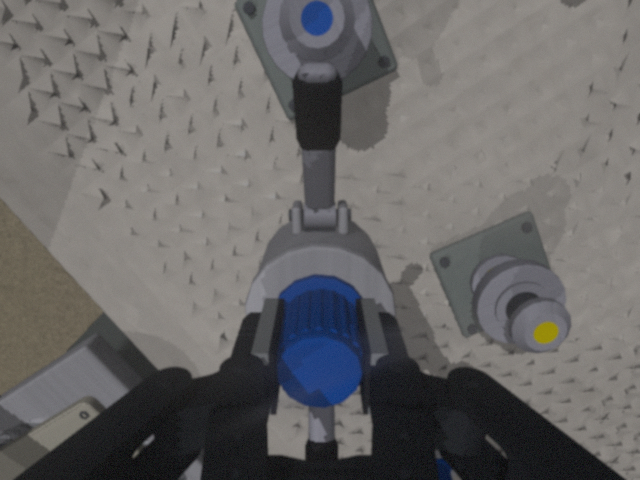

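```bash
python3 - <<'E'
from h import *
import pickle
I=pickle.load(open('w3.pkl','rb'));o=get_obs();h=cv2.cvtColor(I['color'],cv2.COLOR_RGB2HSV)
print(h[310:412:3,320,2])
m=cv2.inRange(h,(105,120,60),(130,255,255))
for r in (360,370,380,390,400,405): w=np.where(m[r])[0]; w=w[(w>250)&(w<400)]; print(r,w[0],w[-1])
for r in (325,330,367,407): p=onz(I,320,r,o['tcp_pos'][2]+.0325);print(r,o['ee_rot'].T@(p-o['tcp_pos']))
p=onz(I,319,216,o['tcp_pos'][2]-.03+.002);print('bracket',o['ee_rot'].T@(p-o['tcp_pos']))
E
```

```text
[ 80  79  79  79  77  85 107  87  95 114 126 118 118 122 127 127 125 126
 126 124 128 127 124 126 124 124 120 105  92  90  88  88  87  84]
360 278 361
370 278 362
380 278 360
390 286 354
400 299 343
405 309 332
325 [ 0.01724311  0.00064368 -0.03250492]
330 [ 0.01556298  0.00064574 -0.03250446]
367 [ 0.00262887  0.00066163 -0.03250085]
407 [-0.01244336  0.00068026 -0.03249665]
bracket [0.03202427 0.0003148  0.02799101]
```

Wrist-only measuring says dx 117.5 mm, the fixed cameras say 121 mm. I use 119.5 mm, since the bevel captures 6.5 mm, and watch the forces.

Emit:
jog_arm(increments=[{"dx": 0.03, "dy": 0, "dz": 0, "spin": 0}, {"dx": 0.065, "dy": -0.001, "dz": 0, "spin": 0}, {"dx": 0.1, "dy": -0.0015, "dz": 0, "spin": 0}, {"dx": 0.1195, "dy": -0.0015, "dz": 0.0, "spin": 0}, {"dx": 0.1195, "dy": -0.0015, "dz": 0.0, "spin": 0}])

```text
clock: 6.95
tcp_pos: [0.5003, 0.2681, 0.2183]
ee_rot: [[0.55, 0.835, -0.001], [0.835, -0.55, 0.0], [-0.0, -0.001, -1.0]]
force: [-0.1, -0.5, -5.3]
opening: 0.311
```

Emit:
jog_arm(increments=[{"dx": 0, "dy": 0, "dz": 0.02, "spin": 0}, {"dx": 0, "dy": 0, "dz": 0.045, "spin": 0}, {"dx": 0, "dy": 0, "dz": 0.06, "spin": 0}, {"dx": 0, "dy": 0, "dz": 0.06, "spin": 0}, {"dx": 0, "dy": 0, "dz": 0.06, "spin": 0}])

```text
clock: 7.45
tcp_pos: [0.499, 0.2663, 0.1597]
ee_rot: [[0.551, 0.835, -0.0], [0.835, -0.551, -0.0], [-0.0, -0.0, -1.0]]
force: [0.7, 0.1, -5.5]
opening: 0.31
```

```bash
python3 - <<'E'
from h import *
S=get_image('scene');T=get_image('top');o=get_obs();print(o['clock'],o['tcp_pos'],o['force'],o['opening'])
print(o['ee_rot'].T@(np.array([.4998,.2668,.11])-o['tcp_pos']))
c=np.hstack([cv2.resize(S['color'][230:360,140:270],(400,400)),cv2.resize(T['color'][150:280,95:225],(400,400))]);save('s4',c)
E
```

```text
7.55 [0.49936921 0.26679214 0.16048183] [ 0.36403578  0.98631187 -4.96221241] 0.3107221355289489
[0.00017445 0.00030126 0.05048247]
```

View pics/s4.png

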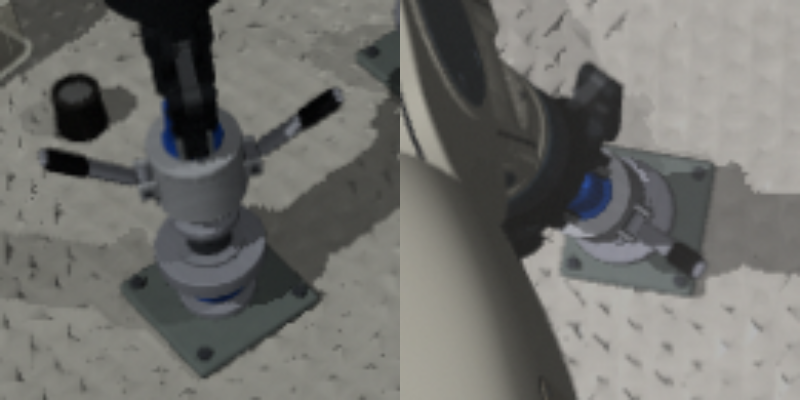

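In the left panel the cup at (197,170) hangs coaxially over the head and collar at (210,245), with both arms raised. I descend slowly and watch the force.

Emit:
jog_arm(increments=[{"dx": 0, "dy": 0, "dz": 0.005, "spin": 0}, {"dx": 0, "dy": 0, "dz": 0.01, "spin": 0}, {"dx": 0, "dy": 0, "dz": 0.014, "spin": 0}, {"dx": 0, "dy": 0, "dz": 0.018, "spin": 0}, {"dx": 0, "dy": 0, "dz": 0.02, "spin": 0}])

```text
clock: 8.05
tcp_pos: [0.4986, 0.267, 0.1387]
ee_rot: [[0.55, 0.835, -0.001], [0.835, -0.55, -0.0], [-0.001, -0.0, -1.0]]
force: [-0.6, -0.3, -5.4]
opening: 0.311
```

Emit:
jog_arm(increments=[{"dx": 0, "dy": 0, "dz": 0.004, "spin": 0}, {"dx": 0, "dy": 0, "dz": 0.008, "spin": 0}, {"dx": 0, "dy": 0, "dz": 0.008, "spin": 0}])

```text
clock: 8.35
tcp_pos: [0.4985, 0.267, 0.1306]
ee_rot: [[0.55, 0.835, -0.001], [0.835, -0.55, -0.0], [-0.001, -0.001, -1.0]]
force: [-0.5, 0.3, -6.0]
opening: 0.312
```

No contact force, and the rim (z ≈ 0.081) is past the head top. I continue down to the seat.

Emit:
jog_arm(increments=[{"dx": 0, "dy": 0, "dz": 0.005, "spin": 0}, {"dx": 0, "dy": 0, "dz": 0.01, "spin": 0}, {"dx": 0, "dy": 0, "dz": 0.014, "spin": 0}, {"dx": 0, "dy": 0, "dz": 0.017, "spin": 0}, {"dx": 0, "dy": 0, "dz": 0.017, "spin": 0}])

```text
clock: 8.85
tcp_pos: [0.4985, 0.2669, 0.1137]
ee_rot: [[0.55, 0.835, -0.001], [0.835, -0.55, -0.0], [-0.001, -0.0, -1.0]]
force: [-0.5, -0.0, -6.0]
opening: 0.312
```

Emit:
jog_arm(increments=[{"dx": 0, "dy": 0, "dz": 0.002, "spin": 0}, {"dx": 0, "dy": 0, "dz": 0.004, "spin": 0}, {"dx": 0, "dy": 0, "dz": 0.004, "spin": 0}])

```text
clock: 9.15
tcp_pos: [0.4987, 0.267, 0.1101]
ee_rot: [[0.55, 0.835, -0.0], [0.835, -0.55, -0.0], [-0.0, -0.0, -1.0]]
force: [-0.1, -0.2, -6.5]
opening: 0.31
```

Emit:
jog_arm(increments=[{"dx": 0, "dy": 0, "dz": 0.001, "spin": 0}, {"dx": 0, "dy": 0, "dz": 0.002, "spin": 0}, {"dx": 0, "dy": 0, "dz": 0.002, "spin": 0}])

```text
clock: 9.45
tcp_pos: [0.4991, 0.2671, 0.1096]
ee_rot: [[0.55, 0.835, 0.002], [0.835, -0.55, 0.001], [0.001, 0.001, -1.0]]
force: [-3.1, -2.5, 5.6]
opening: 0.311
```

Seated: TCP z is 0.1096 against 0.1097 expected, with about 12 N of contact. Next I release and retreat upward.

Emit:
jog_arm(increments=[{"dx": 0, "dy": 0, "dz": 0.0, "spin": 0}, {"dx": 0, "dy": 0, "dz": 0.0, "spin": 0}, {"dx": 0, "dy": 0, "dz": 0.0, "spin": 0}, {"dx": 0, "dy": 0, "dz": 0.0, "spin": 0}, {"dx": 0, "dy": 0, "dz": 0.0, "spin": 0}], gripper=-1)

```text
clock: 9.95
tcp_pos: [0.4988, 0.2671, 0.1083]
ee_rot: [[0.55, 0.835, 0.0], [0.835, -0.55, 0.0], [0.0, 0.0, -1.0]]
force: [-0.7, 0.0, 0.1]
opening: 1.002
```

Emit:
jog_arm(increments=[{"dx": 0, "dy": 0, "dz": -0.01, "spin": 0}, {"dx": 0, "dy": 0, "dz": -0.03, "spin": 0}, {"dx": 0, "dy": 0, "dz": -0.06, "spin": 0}, {"dx": 0, "dy": 0, "dz": -0.09, "spin": 0}, {"dx": 0, "dy": 0, "dz": -0.12, "spin": 0}])

```text
clock: 10.45
tcp_pos: [0.4986, 0.267, 0.2303]
ee_rot: [[0.55, 0.835, 0.0], [0.835, -0.55, 0.0], [0.0, 0.0, -1.0]]
force: [-0.6, 0.0, -0.6]
opening: 1.002
```

Emit:
jog_arm(increments=[{"dx": 0, "dy": 0, "dz": 0.0, "spin": 0}, {"dx": 0, "dy": 0, "dz": 0.0, "spin": 0}, {"dx": 0, "dy": 0, "dz": 0.0, "spin": 0}, {"dx": 0, "dy": 0, "dz": 0.0, "spin": 0}, {"dx": 0, "dy": 0, "dz": 0.0, "spin": 0}], gripper=1)

```text
clock: 10.95
tcp_pos: [0.4985, 0.2669, 0.2275]
ee_rot: [[0.55, 0.835, -0.001], [0.835, -0.55, -0.0], [-0.001, -0.001, -1.0]]
force: [0.3, -0.4, 0.2]
opening: 0.144
```

```bash
python3 - <<'E'
from h import *
I=get_image('wrist');S=get_image('scene');o=get_obs();print(o['clock'],o['tcp_pos'],o['force'],o['opening'])
c=np.hstack([cv2.resize(I['color'],(480,360)),cv2.resize(S['color'][240:360,150:257],(320,360))]);save('w5',c)
E
```

```text
11.05 [0.49863087 0.26701426 0.22779565] [-1.30521907  0.2312689  -0.67685503] 0.0035322456455763687
```

View pics/w5.png

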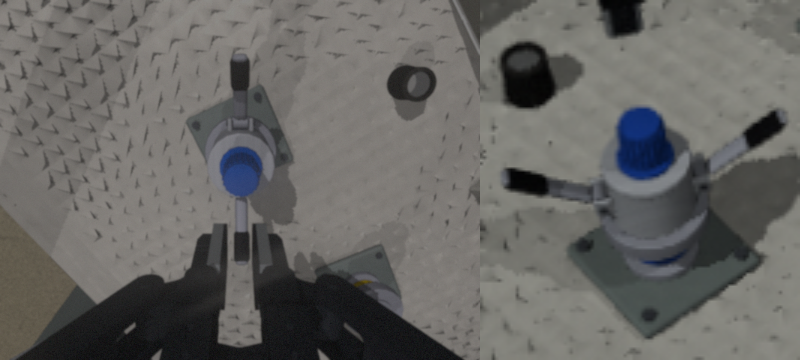

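The coupling sits on the collar with both arms raised: tips at (240,70) and (240,245) in the wrist panel, and at (525,180) and (765,127) in the scene panel. Now I push the +x-tool-side arm.

Emit:
jog_arm(increments=[{"dx": 0.025, "dy": 0, "dz": 0, "spin": 0}, {"dx": 0.055, "dy": 0, "dz": 0, "spin": 0}, {"dx": 0.07, "dy": 0, "dz": 0, "spin": 0}, {"dx": 0.07, "dy": 0, "dz": 0.0, "spin": 0}, {"dx": 0.07, "dy": 0, "dz": 0.0, "spin": 0}])

```text
clock: 11.55
tcp_pos: [0.5369, 0.3254, 0.2277]
ee_rot: [[0.549, 0.836, -0.001], [0.836, -0.549, -0.001], [-0.001, -0.001, -1.0]]
force: [0.5, -0.9, 0.2]
opening: 0.0
```

Emit:
jog_arm(increments=[{"dx": 0, "dy": 0, "dz": 0.03, "spin": 0}, {"dx": 0, "dy": 0, "dz": 0.06, "spin": 0}, {"dx": 0, "dy": 0, "dz": 0.085, "spin": 0}, {"dx": 0, "dy": 0, "dz": 0.1, "spin": 0}, {"dx": 0, "dy": 0, "dz": 0.11, "spin": 0}])

```text
clock: 12.05
tcp_pos: [0.5363, 0.3245, 0.1173]
ee_rot: [[0.55, 0.835, -0.001], [0.835, -0.55, -0.001], [-0.001, -0.001, -1.0]]
force: [-0.0, -0.6, 0.1]
opening: 0.0
```

Emit:
jog_arm(increments=[{"dx": 0, "dy": 0, "dz": 0.01, "spin": 0}, {"dx": 0, "dy": 0, "dz": 0.02, "spin": 0}, {"dx": 0, "dy": 0, "dz": 0.03, "spin": 0}, {"dx": 0, "dy": 0, "dz": 0.04, "spin": 0}, {"dx": 0, "dy": 0, "dz": 0.05, "spin": 0}])

```text
clock: 12.55
tcp_pos: [0.5373, 0.3254, 0.0678]
ee_rot: [[0.55, 0.835, 0.0], [0.835, -0.55, -0.0], [0.0, 0.001, -1.0]]
force: [-0.9, -0.9, 3.5]
opening: -0.001
```

Emit:
jog_arm(increments=[{"dx": 0, "dy": 0, "dz": 0.004, "spin": 0}, {"dx": 0, "dy": 0, "dz": 0.008, "spin": 0}, {"dx": 0, "dy": 0, "dz": 0.01, "spin": 0}])

```text
clock: 12.85
tcp_pos: [0.5371, 0.3255, 0.0579]
ee_rot: [[0.55, 0.835, -0.0], [0.835, -0.55, -0.0], [-0.0, -0.0, -1.0]]
force: [0.9, 0.3, 2.1]
opening: 0.001
```

Emit:
jog_arm(increments=[{"dx": 0, "dy": 0, "dz": 0.002, "spin": 0}, {"dx": 0, "dy": 0, "dz": 0.004, "spin": 0}, {"dx": 0, "dy": 0, "dz": 0.004, "spin": 0}])

```text
clock: 13.15
tcp_pos: [0.5373, 0.3255, 0.0541]
ee_rot: [[0.55, 0.835, -0.0], [0.835, -0.55, -0.0], [-0.0, -0.0, -1.0]]
force: [-0.1, 0.8, 0.0]
opening: -0.003
```

Emit:
jog_arm(increments=[{"dx": 0, "dy": 0, "dz": 0.002, "spin": 0}, {"dx": 0, "dy": 0, "dz": 0.004, "spin": 0}, {"dx": 0, "dy": 0, "dz": 0.004, "spin": 0}])

```text
clock: 13.45
tcp_pos: [0.5374, 0.3256, 0.0503]
ee_rot: [[0.55, 0.835, 0.0], [0.835, -0.55, 0.0], [0.0, 0.0, -1.0]]
force: [-0.2, 1.6, 3.6]
opening: -0.003
```

```bash
python3 - <<'E'
from h import *
S=get_image('scene');T=get_image('top');o=get_obs();print(o['clock'],o['tcp_pos'],o['force'],o['opening'])
c=np.hstack([cv2.resize(S['color'][240:360,150:270],(400,400)),cv2.resize(T['color'][140:270,95:225],(400,400))]);save('s6',c)
E
```

```text
13.55 [0.53744438 0.32564908 0.05052518] [-0.22179798  1.65248362  3.78330311] 0.0018503928216130135
```

View pics/s6.png

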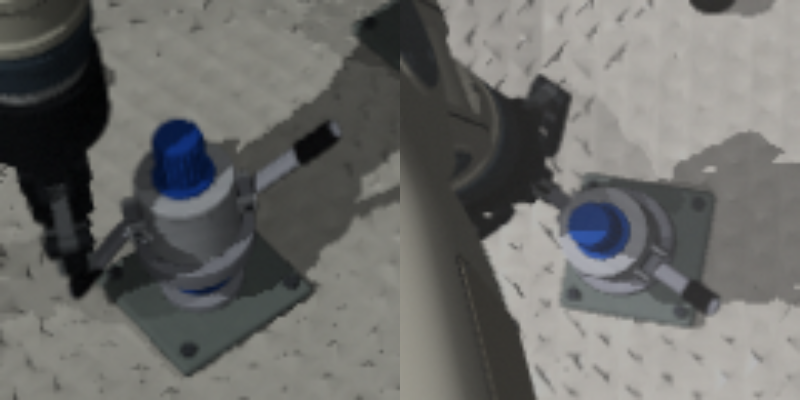

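The left arm is swung down at about (105,250) with the finger on it; the coupling has not moved. I continue until the stop shows in the force.

Emit:
jog_arm(increments=[{"dx": 0, "dy": 0, "dz": 0.001, "spin": 0}, {"dx": 0, "dy": 0, "dz": 0.002, "spin": 0}, {"dx": 0, "dy": 0, "dz": 0.002, "spin": 0}])

```text
clock: 13.85
tcp_pos: [0.5374, 0.3256, 0.0483]
ee_rot: [[0.55, 0.835, 0.0], [0.835, -0.55, 0.0], [0.0, 0.0, -1.0]]
force: [1.0, 1.6, 4.3]
opening: -0.002
```

Emit:
jog_arm(increments=[{"dx": 0, "dy": 0, "dz": 0.001, "spin": 0}, {"dx": 0, "dy": 0, "dz": 0.002, "spin": 0}, {"dx": 0, "dy": 0, "dz": 0.003, "spin": 0}, {"dx": 0, "dy": 0, "dz": 0.003, "spin": 0}])

```text
clock: 14.25
tcp_pos: [0.5381, 0.3262, 0.0462]
ee_rot: [[0.549, 0.835, 0.002], [0.835, -0.549, 0.002], [0.002, 0.001, -1.0]]
force: [2.5, 2.3, 9.2]
opening: -0.0
```

Force rises and the TCP lags, so it is at the stop. I press a touch more, lift off, and cross over to the other arm.

Emit:
jog_arm(increments=[{"dx": 0, "dy": 0, "dz": 0.001, "spin": 0}, {"dx": 0, "dy": 0, "dz": 0.0015, "spin": 0}, {"dx": 0, "dy": 0, "dz": 0.0015, "spin": 0}])

```text
clock: 14.55
tcp_pos: [0.5385, 0.3265, 0.0452]
ee_rot: [[0.549, 0.836, 0.003], [0.836, -0.549, 0.002], [0.004, 0.001, -1.0]]
force: [1.0, 4.1, 11.1]
opening: 0.002
```

Emit:
jog_arm(increments=[{"dx": 0, "dy": 0, "dz": -0.02, "spin": 0}, {"dx": 0, "dy": 0, "dz": -0.06, "spin": 0}, {"dx": 0, "dy": 0, "dz": -0.1, "spin": 0}, {"dx": 0, "dy": 0, "dz": -0.14, "spin": 0}, {"dx": 0, "dy": 0, "dz": -0.175, "spin": 0}])

```text
clock: 15.05
tcp_pos: [0.5368, 0.3253, 0.2203]
ee_rot: [[0.55, 0.835, -0.0], [0.835, -0.55, -0.0], [-0.0, -0.0, -1.0]]
force: [0.7, 0.8, -0.1]
opening: 0.004
```

Emit:
jog_arm(increments=[{"dx": -0.03, "dy": 0, "dz": 0, "spin": 0}, {"dx": -0.07, "dy": 0, "dz": 0, "spin": 0}, {"dx": -0.11, "dy": 0, "dz": 0, "spin": 0}, {"dx": -0.14, "dy": 0, "dz": 0, "spin": 0}, {"dx": -0.14, "dy": 0, "dz": 0, "spin": 0}])

```text
clock: 15.55
tcp_pos: [0.458, 0.2063, 0.2189]
ee_rot: [[0.551, 0.834, -0.001], [0.834, -0.551, -0.001], [-0.001, -0.001, -1.0]]
force: [0.5, 0.4, 0.3]
opening: 0.002
```

```bash
python3 - <<'E'
from h import *
W=get_image('wrist');S=get_image('scene');T=get_image('top');o=get_obs();print(o['clock'],o['tcp_pos'],o['force'],o['opening'])
c=np.hstack([cv2.resize(W['color'],(400,300)),cv2.resize(S['color'][240:330,150:270],(400,300))]);save('s7',c)
print(o['ee_rot'].T@(o['tcp_pos']-np.array([.4988,.2669,0])))
E
```

```text
15.7 [0.4605709  0.2087261  0.21871796] [ 0.40235861 -0.4045502  -0.98088801] 0.001384367772163907
[-6.95747474e-02  5.57896707e-05 -2.18729429e-01]
```

View pics/s7.png

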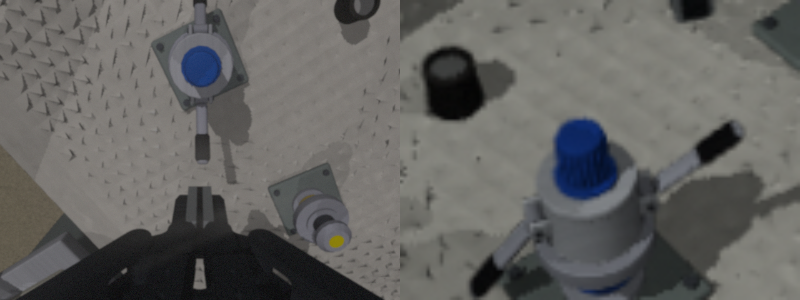

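The scene shows the left arm down (tip at about (487,283)) and the right arm still raised (tip at (735,130)). I compute both angles from rays before going on.

```bash
python3 - <<'E'
from h import *
import pickle
S=pickle.load(open('scene0.pkl','rb'))
a=np.array([.55,.835,0]);a/=np.linalg.norm(a);nrm=np.array([-a[1],a[0],0]);c0=np.array([.4988,.2669,.08])
for n,q in (('downEnd',(476,293)),('downSleeveTop',(503,262)),('upEnd',(740,127)),('upSleeveIn',(704,157))):
    u=150+(q[0]-400)*.3;v=240+q[1]*.3
    c,d=ray(S,u,v);X=c+d*((c0-c)@nrm)/(d@nrm);r=(X-c0)@a
    print(n,(u,v),X,r,'theta',-np.arctan2(X[2]-.08,abs(r)-.033),'len',np.hypot(X[2]-.08,abs(r)-.033))
E
```

```text
downEnd (172.8, 327.9) [0.53986824 0.32924906 0.02198603] 0.07465926739965453 theta 0.9480321648568988 len 0.0714220950038363
downSleeveTop (180.9, 318.6) [0.52907216 0.31285864 0.04486286] 0.055032722773253245 theta 1.0107246562460332 len 0.04147360097963237
upEnd (252.0, 278.1) [0.44777938 0.18944143 0.1162984 ] -0.0927520012297632 theta -0.5459044532705755 len 0.06991334230125026
upSleeveIn (241.2, 287.1) [0.46016622 0.20824689 0.0975232 ] -0.07023358544862576 theta -0.4398758756864183 len 0.04115097171963442
```

Emit:
jog_arm(increments=[{"dx": 0, "dy": 0, "dz": 0.03, "spin": 0}, {"dx": 0, "dy": 0, "dz": 0.06, "spin": 0}, {"dx": 0, "dy": 0, "dz": 0.085, "spin": 0}, {"dx": 0, "dy": 0, "dz": 0.095, "spin": 0}, {"dx": 0, "dy": 0, "dz": 0.1, "spin": 0}])

```text
clock: 16.2
tcp_pos: [0.4603, 0.2091, 0.1178]
ee_rot: [[0.549, 0.836, -0.002], [0.836, -0.549, -0.0], [-0.001, -0.001, -1.0]]
force: [0.1, -1.2, 0.5]
opening: 0.002
```

Emit:
jog_arm(increments=[{"dx": 0, "dy": 0, "dz": 0.01, "spin": 0}, {"dx": 0, "dy": 0, "dz": 0.02, "spin": 0}, {"dx": 0, "dy": 0, "dz": 0.03, "spin": 0}, {"dx": 0, "dy": 0, "dz": 0.04, "spin": 0}, {"dx": 0, "dy": 0, "dz": 0.05, "spin": 0}])

```text
clock: 16.7
tcp_pos: [0.4607, 0.2088, 0.0684]
ee_rot: [[0.55, 0.835, 0.001], [0.835, -0.55, 0.001], [0.001, 0.001, -1.0]]
force: [0.6, 1.0, 4.1]
opening: -0.001
```

Emit:
jog_arm(increments=[{"dx": 0, "dy": 0, "dz": 0.004, "spin": 0}, {"dx": 0, "dy": 0, "dz": 0.008, "spin": 0}, {"dx": 0, "dy": 0, "dz": 0.012, "spin": 0}, {"dx": 0, "dy": 0, "dz": 0.015, "spin": 0}])

```text
clock: 17.1
tcp_pos: [0.4603, 0.2086, 0.0535]
ee_rot: [[0.55, 0.835, -0.0], [0.835, -0.55, -0.0], [-0.0, -0.0, -1.0]]
force: [-0.6, -0.9, 1.0]
opening: -0.001
```

Emit:
jog_arm(increments=[{"dx": 0, "dy": 0, "dz": 0.002, "spin": 0}, {"dx": 0, "dy": 0, "dz": 0.004, "spin": 0}, {"dx": 0, "dy": 0, "dz": 0.006, "spin": 0}, {"dx": 0, "dy": 0, "dz": 0.007, "spin": 0}, {"dx": 0, "dy": 0, "dz": 0.007, "spin": 0}])

```text
clock: 17.6
tcp_pos: [0.4607, 0.2083, 0.0485]
ee_rot: [[0.55, 0.835, 0.002], [0.835, -0.55, -0.0], [0.001, 0.002, -1.0]]
force: [-5.4, -5.6, 22.1]
opening: 0.002
```

Emit:
jog_arm(increments=[{"dx": 0, "dy": 0, "dz": 0.001, "spin": 0}, {"dx": 0, "dy": 0, "dz": 0.0015, "spin": 0}, {"dx": 0, "dy": 0, "dz": 0.002, "spin": 0}, {"dx": 0, "dy": 0, "dz": 0.002, "spin": 0}])

```text
clock: 18.0
tcp_pos: [0.4608, 0.2081, 0.0474]
ee_rot: [[0.55, 0.835, 0.003], [0.835, -0.55, -0.001], [0.001, 0.003, -1.0]]
force: [-9.6, -6.4, 32.7]
opening: -0.0
```

This one has a firm stop. I lift straight up, clear away, and check both arms.

Emit:
jog_arm(increments=[{"dx": 0, "dy": 0, "dz": -0.015, "spin": 0}, {"dx": 0, "dy": 0, "dz": -0.05, "spin": 0}, {"dx": 0, "dy": 0, "dz": -0.09, "spin": 0}, {"dx": 0, "dy": 0, "dz": -0.13, "spin": 0}, {"dx": 0, "dy": 0, "dz": -0.17, "spin": 0}])

```text
clock: 18.5
tcp_pos: [0.4599, 0.2085, 0.2163]
ee_rot: [[0.55, 0.835, -0.0], [0.835, -0.55, 0.0], [-0.0, -0.0, -1.0]]
force: [0.5, -0.4, -0.3]
opening: 0.001
```

Emit:
jog_arm(increments=[{"dx": -0.02, "dy": 0, "dz": -0.01, "spin": 0}, {"dx": -0.04, "dy": 0, "dz": -0.02, "spin": 0}, {"dx": -0.04, "dy": 0, "dz": -0.02, "spin": 0}, {"dx": -0.04, "dy": 0, "dz": -0.02, "spin": 0}])

```text
clock: 18.9
tcp_pos: [0.4384, 0.1751, 0.2348]
ee_rot: [[0.55, 0.835, 0.001], [0.835, -0.55, 0.0], [0.001, 0.0, -1.0]]
force: [-0.4, -0.7, 0.0]
opening: -0.001
```

```bash
python3 - <<'E'
from h import *
W=get_image('wrist');S=get_image('scene');o=get_obs();print(o['clock'],o['tcp_pos'],o['force'],o['opening'])
c=np.hstack([cv2.resize(W['color'][0:240,160:480],(400,300)),cv2.resize(S['color'][250:340,150:270],(400,300),interpolation=cv2.INTER_CUBIC)]);save('s8',c)
for n,I in (('W',W),('S',S)):
    m=cv2.inRange(cv2.cvtColor(I['color'],cv2.COLOR_RGB2HSV),(105,120,60),(130,255,255))
    k=cv2.connectedComponentsWithStats(m);[print(n,k[2][i],k[3][i]) for i in range(1,k[0]) if k[2][i][4]>80]
print(proj(S,[.4988,.2669,.142]),proj(W,[.4988,.2669,.142]))
E
```

```text
19.0 [0.43847232 0.17541066 0.23424238] [ 0.40658725  0.26544651 -0.12840002] -0.0012879759840535492
W [ 289    3   62   69 3236] [319.87422744  37.32601978]
S [370 224  10  15 102] [374.69607843 231.04901961]
S [196 276  19  24 284] [203.04929577 287.66901408]
[[202.82206325 279.70642437]] [[318.02093388  29.54810665]]
```

View pics/s8.png

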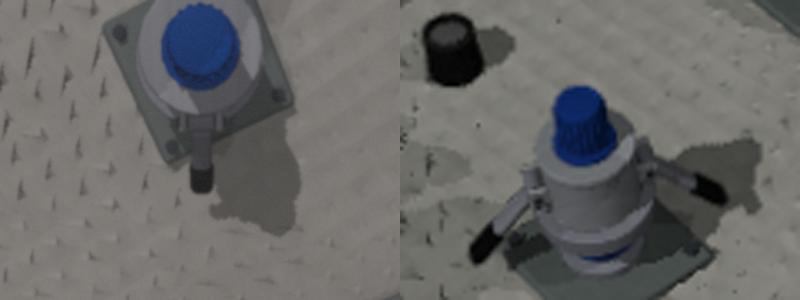

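Both arms are down (scene panel: left tip at (476,257), right tip at (722,197)). I check the angles by ray.

```bash
python3 - <<'E'
from h import *
import pickle
S=pickle.load(open('scene0.pkl','rb'))
a=np.array([.55,.835,0]);a/=np.linalg.norm(a);nrm=np.array([-a[1],a[0],0]);c0=np.array([.4988,.2669,.08])
for n,q in (('leftEnd',(474,258)),('leftSleeveTop',(503,230)),('rightEnd',(722,197)),('rightSleeveIn',(697,182))):
    u=150+(q[0]-400)*.3;v=250+q[1]*.3
    c,d=ray(S,u,v);X=c+d*((c0-c)@nrm)/(d@nrm);r=(X-c0)@a
    print(n,X,r,'theta',-np.arctan2(X[2]-.08,abs(r)-.033),'len',np.hypot(X[2]-.08,abs(r)-.033))
# wrist: right arm end
W=get_image('wrist');q=(202,186);c,d=ray(W,160+q[0]*.8,q[1]*.8)
for z in (.02,.026,.032): X=c+d*(z-c[2])/d[2];r=(X-c0)@a;print(z,r,-np.arctan2(z-.08,abs(r)-.033),np.hypot(z-.08,abs(r)-.033))
E
```

```text
leftEnd [0.54036417 0.33000197 0.02396457] 0.07556083321687516 theta 0.921221151987808 len 0.07036614543240745
leftSleeveTop [0.52916793 0.31300405 0.04365023] 0.055206834670906285 theta 1.0223854349521768 len 0.04259635417412652
rightEnd [0.45665956 0.20292315 0.02743127] -0.07660844458533853 theta 0.8782944011770442 len 0.06830203543907112
rightSleeveIn [0.46444118 0.21473706 0.04685342] -0.06246199883318501 theta 0.8441814198723382 len 0.044347549392934664
0.02 -0.07643354229310569 0.9442145329286988 0.07407072698527402
0.026 -0.07558142140597135 0.9030793720580729 0.06876901518091498
0.032 -0.07472930051883703 0.8551693623696287 0.06360294428555499
```

Both arms measure about 0.87–0.92 rad, which is the stop within measurement error. The gripper is clear, so I hand it in.

```bash
python3 -c "
from cell import *
o=get_obs();print(o['clock'],o['tcp_pos'],o['force'],abs(o['dq']).max());print(job_done())"
```

```text
19.05 [0.43842582 0.17548263 0.23411726] [-0.62521034 -0.01519443  0.26445791] 0.17149548352141458
the job is handed in; nothing more can be done
None
```

The 59 mm coupling is seated and locked on the blue-banded adaptor, and I handed the job in at 19 s with the gripper clear of it. The interface gave no verdict.

- **Seating:** I gripped it by its blue plug and pushed it onto the adaptor with both arms raised. It made contact at TCP z 0.1096 m, against 0.1097 m expected, at about 12 N.
- **First arm:** I pushed it to its stop. Before touching the other arm, camera rays gave about 0.95 rad for the first and about −0.5 rad for the second.
- **Second arm:** I pushed it down to a firm stop; the highest force I read there was about 33 N.
- **Final check:** Measured at the tips, both arms are at about 0.88–0.92 rad (the stop is 0.87, and single-view rays are only that precise). Rougher rays to the sleeves gave 0.84 and 1.02 rad. The coupling was centred and upright in the last picture.

**Disagreement:** before insertion, the fixed cameras and the wrist camera differed by about 3.5 mm on the last horizontal move. I used the middle value, and the coupling went on without side force.

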